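# Click the tea timer to its mark and start it

### The arm

A 6-joint arm with a two-finger parallel gripper is mounted at the origin on a cart in front of the work surface, level with it; the furniture and walls round the work are solid. World frame = base frame: x ahead of the robot, y to its left, z up, the work surface at z = 0. Lengths are in m, angles in degrees, forces in N, time in s.
With the tool pointing down it reaches from about 0.375 to 0.9 m from the base axis. Payload 3.1 kg.
Tool frame: the origin (TCP) lies on the centre line of the jaws, within the pads' length; the fingertips stand 17 mm ahead of it and the grasp point (between the pads) lies 2 mm behind it; z points along the fingers, y is the line along which they close (so a half turn about z gives the same grasp; the last joint's range is limited). The gripper opens to 87 mm and grips with 3 to 60 N. Pads are 19 mm wide; open, the fingers measure 117 mm over their backs; the gripper's body (75 mm by 190 mm) begins 51 mm behind the grasp point.
Start: joints at [-83.91, 30.224, 82.088, -0, 67.689, -10.227], TCP at [0.176, -0.6, 0.24] pointing down, gripper open.
Joint ranges: [-176.69, 176.69], [-43.24, 126.21], [12.49, 139.97], [-82, 262], [0, 151.66], [-163.58, 163.58]. Speed limits (degrees/s): [159.86, 159.86, 180, 180, 180, 180].

### API

Orientations are given as a 3x3 rotation matrix whose columns are the frame's x, y, z axes.
In Python, from rig import bot, imaging, finder gives the robot as it stands. The module is installed in compiled form; this text tells all that it offers.
- The arm moves only by the tool play_rows, never from a script. Its argument "motion" is a list that holds one entry, the list of rows, each a list of 6 numbers: the shift along the tool's x, y, z in shares of 300 mm (1.0 is 300 mm), then the turn, a rotation vector about the tool's x, y, z in fractions of the full range, 1 being 360 degrees. In form: [[[dx, dy, dz, wx, wy, wz], ...]]. A call has 1 to 8 rows; each row is the pose to reach, as a shift and turn from the pose commanded when the call began, along the tool's axes at that moment; what a row does not reach only later rows make up. A row lasts 1/12 s, in which the tool goes at most 41.7 mm and 7.16 degrees, less where a joint would pass 70% of its speed; a pose out of reach is approached as far as the arm can. Shift and turn numbers lie between -1 and 1, and a call with a number outside is refused. A call with a gripper value outside its range is refused whole. "fingers" is the finger opening in m, from 0 to 0.087, set as the call begins (left out, the last holds). The fingers move at their own pace and stop on an object; the grip force is fixed at half the most. Time passes only in rows, so rows that repeat a pose let the fingers close. It gives the time, the measured TCP pose, the force, the opening and the grip force at its end, in the units of the state.
- bot.read_state(): the state, without advancing time (a new reading comes with each control period).
- imaging.capture(name): name is "scene" or "top" or "wrist"; returns a dict with "frame" (400x640x3 uint8, red, green, blue), "camera_matrix" (3x3 intrinsics, pixels), "R" (3x3) and "t" (3): a world point X has camera coordinates R X + t. Camera axes: x right, y down, z forward; pixel columns grow to the right and rows downward; lengths in m; the calibration is good to about 2 mm. A picture is of the moment at which its call begins. There is no depth.
- bot.hand_in(): hands the job in; it is judged then, once.
Trained networks look in the newest picture that a camera, given by its name, has taken for a name from the list of things; names that differ only in an ending like _2 or _b are one class to them, and where a whole thing is asked for, a point or a joint stands for the part that bears it (a point fixed in the world has none). Each returns a list of dicts, best first, with "confidence" (0 to 1); they miss things now and then, are a little off and sometimes report something else, mostly with a low value. They report only what shows in the picture. A call takes as long as a camera call.
- finder.recognise(camera, name): "at" ([x, y, z] in m, in world coordinates, good to about 4 mm: the middle of the surface that is visible of it).
- finder.outline_of(camera, name): "pixels" (400x640 bool, what is visible of it).
The state is a dict: "time_s": time; "joint_positions": joint angles; "qvel": joint speeds; "tau": joint torques, N m; "position": TCP position; "tcp_rot": TCP orientation; "force": force on the tool from outside, world axes, zero at the start; "moment": the same for the moment, N m; "opening": opening from 0.0 (shut) to 1.0 (fully open); "grasp_force": force on a finger pad.
Only numpy, scipy, OpenCV 4.12 (cv2) and the standard library are available. Lean on these libraries where they do the work, as an engineer would, in place of code of your own. Each camera call takes 0.05 s, during which the arm holds its last target. There are 200 camera calls.

### The job

Set the tea timer: with a fingertip, flick the lugs on the edge of its wheel clockwise (seen from above), click by click, until the wheel's pointer rests at the long bar mark, without running past it; then press the start button fully in with a fingertip and let it come back out. Touch only, do not lift or shove the timer, and leave the cup, the teapot and the jam jar alone.

Things in the scene. Friction and masses are not known exactly. Their poses are not given: they have to be found in the camera images.
- timer: tea timer, loose, about 1.1 kg: black slab 160 (x) x 250 (y) x 24 mm high. Origin: centre of its underside; z up, x away from the robot across the short side, y along the long side. The wheel's vertical axis is at x 0, y +35 mm, the button's at x 0, y -90 mm. 71 mm round the wheel's axis stand seven small round studs 45 degrees apart and, in the eighth place (+x side), the long bar mark.
- wheel (a joint): click wheel, rad: 0 = pointer at the long bar mark; grows clockwise seen from above. Stops every 0.785 rad (0, -0.785, -1.571 ...); starts two to five clicks short (-1.57 to -3.93). About 2.5 N at a lug moves it; let go past 0.42 rad from a stop it falls forward into the next by itself, let go earlier it falls back. Pushed at 0.1 m/s or less it does not coast past a stop.
- axle (a point): point on the wheel's vertical axis at the height of the disc's top, 33 mm above the worktop. The wheel is an aluminium disc 64 mm in radius. On it, 58 mm from the axis and 45 degrees apart, stand eight equal upright round lugs, 9 mm thick and 20 mm tall (tops 53 mm above the worktop). At rest each lug faces a stud or the bar, so one lug faces the timer's -x side.
- pointer (a point): top centre of the lug at the end of the pointer, a low dark bar (6 mm wide, 4.5 mm high) on the disc from the hub to that lug; 53 mm above the worktop, 58 mm from the wheel's axis. Turns with the wheel.
- mark (a point): top of the long bar mark, a raised white bar (13 x 6 mm, 31 mm above the worktop) on the slab just outside the wheel's rim, 71 mm from the wheel's axis.
- start (a joint): start button, m: 0 = out, 0.006 = fully in (downwards); a spring returns it, fully in takes about 5 N.
- start_top (a point): centre of the top face of the start button (moves with it), a round steel button 32 mm across standing on the slab, pressed straight down.
- cup: small cream china cup with a handle, 54 x 69 x 34 mm, past the wheel's end of the timer; origin at the centre of its underside. Leave alone.
- pot: small cream teapot, 67 x 121 x 71 mm, past the button's end of the timer; origin at the centre of its underside. Leave alone.
- jam: jam jar with a red lid, 65 x 69 x 86 mm, past the cup; origin at the centre of its underside. Leave alone.

How it is judged (in metres and radians):
On the way, in this order (a step that is already met when the one before it is completed fails the run):
1. the wheel's pointer rests at the long bar mark (within 0.12 rad), finger off the wheel (value of joint wheel between -0.12 and 0.12 rad and contact force between the fingers and timer below 0.3 N), for 0.2 s.
2. the start button is pressed in by at least 4.5 of its 6 mm by the fingers (value of joint start above 0.0045 m and contact force between the fingers and timer above 1 N), for 0.05 s.
At the end, for the whole second after the job is handed in: The wheel rests within 0.12 rad of the set mark (joint 0), the start button has been pressed and is out again (less than 1.5 mm in), the timer stands flat within 20 mm of where it stood, and the cup, teapot and jam jar are within 20 mm of where they stood (value of joint wheel between -0.12 and 0.12 rad and velocity of joint wheel between -0.1 and 0.1 rad/s and value of joint start below 0.0015 m and distance of each of timer, cup, pot, jam from where it was at the start of the episode below 0.02 m and height (world z) of timer below 0.006 m and angle between timer's own z axis and vertical below 0.05 rad); the robot touches nothing.
It fails at once if the wheel was run past the mark into the next click (value of joint wheel above 0.5 rad).
It fails at once if the wheel was turned backwards, away from the mark the long way round (value of joint wheel below -4.6 rad).
It fails at once if the start button was pressed before the wheel was set (value of joint start above 0.003 m and value of joint wheel below -0.3 rad).
It fails at once if the timer was lifted, tipped or shoved along the worktop (height (world z) of timer above 0.012 m or angle between timer's own z axis and vertical above 0.12 rad or distance of timer from where it was at the start of the episode above 0.03 m).
It fails at once if the cup, the teapot or the jam jar was moved or lifted (distance of any of cup, pot, jam from where it was at the start of the episode above 0.02 m).
It also fails if it takes over 59 s, if anything falls off the work surface, if the arm or the gripper's body presses on something with over 40 N, if the wrist force passes 120 N, or if a joint passes its speed limit or range.

## Working session

There is one attempt and no reset: what is moved stays moved. The work goes in short steps, Python scripts to look and compute and a tool call to move; the robot and the scene stay as the last step left them, time stands still between calls to the robot, and variables do not carry over. Pictures are saved under pics/ and viewed, at most 12 in all, crops included, and the job is handed in when it is done.

Besides the shell and the picture viewer there is one more tool, called after "Call:" as name(argument=value, ...), one argument or row to a line, values as JSON. play_rows: Moves the arm, as the interface text tells. Its arguments: {"type":"object","properties":{"motion":{"type":"array"},"fingers":{"type":"number"}},"required":["motion"]}

```bash
mkdir -p pics; python3 - <<'E'
from rig import bot, imaging, finder
import cv2
s=bot.read_state();print(s['time_s'],s['position'],s['tcp_rot'])
for c in ('top','scene'):
    d=imaging.capture(c);cv2.imwrite(f'pics/{c}0.png',d['frame'][:,:,::-1])
    print(c,d['camera_matrix'].tolist() if c=='top' else '')
    for n in ('timer','axle','pointer','mark','start_top','cup','pot','jam'):
        print(n,[(r['at'],round(r['confidence'],2)) for r in finder.recognise(c,n)[:2]])
print(bot.read_state()['time_s'])
E
```

```text
0.0 [ 0.17556301 -0.59911694  0.23858702] [[ 9.59700516e-01  2.81024664e-01 -2.38359457e-04]
 [ 2.81024525e-01 -9.59698243e-01  2.12092528e-03]
 [ 3.67279164e-04 -2.10243794e-03 -9.99997722e-01]]
top [[398.2994986412886, 0.0, 314.8488203706564], [0.0, 398.2994986412886, 190.42844605777648], [0.0, 0.0, 1.0]]
timer [([0.4993, -0.1792, 0.0267], 0.81)]
axle []
pointer [([0.5365, -0.1802, 0.0314], 0.75), ([0.4991, -0.1745, 0.028], 0.41)]
mark [([0.4939, -0.1783, 0.0261], 0.96)]
start_top [([0.4112, -0.1675, 0.0487], 0.48)]
cup [([0.6842, -0.1749, 0.0138], 0.72)]
pot [([0.3029, -0.2607, 0.0468], 0.76), ([0.5005, -0.1775, 0.025], 0.37)]
jam [([0.7363, -0.1922, 0.0852], 0.79)]
scene 
timer [([0.4692, -0.1932, 0.0291], 0.73)]
axle []
pointer [([0.5223, -0.187, 0.0336], 0.94)]
mark [([0.4679, -0.1964, 0.0281], 0.88)]
start_top []
cup [([0.6658, -0.1805, 0.0256], 0.49)]
pot [([0.2789, -0.2762, 0.0416], 0.9)]
jam [([0.7212, -0.2096, 0.0566], 0.66)]
0.9
```

View pics/top0.png

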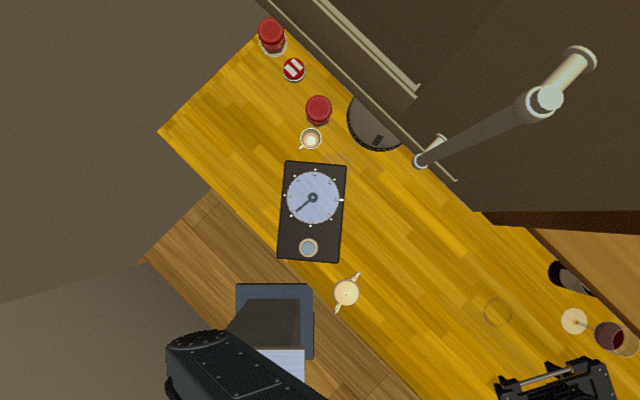

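The top view shows the wheel at about (312,197), the bar mark at (341,200), the button at (308,247), and the pointer towards the lower left. I'll enlarge it and work out the geometry.

```bash
cat > h.py <<'E'
import numpy as np
def ray(d,uv,z):
    K,R,t=(np.array(d[k]) for k in('camera_matrix','R','t'))
    c=-R.T@t; v=R.T@np.linalg.inv(K)@np.array([uv[0],uv[1],1.])
    return c+v*(z-c[2])/v[2]
def proj(d,X):
    K,R,t=(np.array(d[k]) for k in('camera_matrix','R','t'))
    p=K@(R@np.array(X)+t); return p[:2]/p[2]
E
python3 - <<'E'
from rig import bot, imaging, finder
import cv2,numpy as np,h
d=imaging.capture('top');f=d['frame'][:,:,::-1]
cv2.imwrite('pics/crop1.png',cv2.resize(f[150:275,260:370],None,fx=4.8,fy=4.8,interpolation=cv2.INTER_CUBIC))
print('cam',-np.array(d['R']).T@d['t'])
for n,uv,z in [('ax',(312.5,197.5),.035),('mark',(341,200),.031),('btn',(308.5,247.5),.03),('ptr',(296,211),.053)]: print(n,h.ray(d,uv,z))
m=finder.outline_of('top','timer')[0]['pixels'].astype('uint8')
r=cv2.minAreaRect(cv2.findNonZero(m));b=cv2.boxPoints(r)
for p in b: print('corner',p,h.ray(d,p,.024))
print('c',h.ray(d,r[0],.024))
for n in('axle','start','start_top','wheel'):
    for o in finder.outline_of('top',n)[:1]:
        ys,xs=np.nonzero(o['pixels']);print(n,o['confidence'],xs.mean(),ys.mean(),len(xs))
E
```

```text
cam [ 0.49364581 -0.18652301  1.02593144]
ax [ 0.53375973 -0.18249686  0.035     ]
mark [ 0.52736955 -0.25367512  0.031     ]
btn [ 0.40972796 -0.17205079  0.03      ]
ptr [ 0.50024856 -0.1421918   0.053     ]
corner [274.04504 258.48218] [ 0.38238848 -0.08592604  0.024     ]
corner [282.74298 158.4559 ] [ 0.6334194  -0.10752003  0.024     ]
corner [346.73737 164.0206 ] [ 0.6185943  -0.26940222  0.024     ]
corner [338.03943 264.04688] [ 0.36791417 -0.24547059  0.024     ]
c [ 0.49966005 -0.17701838  0.024     ]
axle 0.59 310.9579439252336 211.31453432162422 6206
start 0.17 310.4144144144144 137.77477477477478 333
start_top 0.69 307.76 247.744 125
wheel 0.75 311.8260038240918 197.23518164435947 2092
```

View pics/crop1.png

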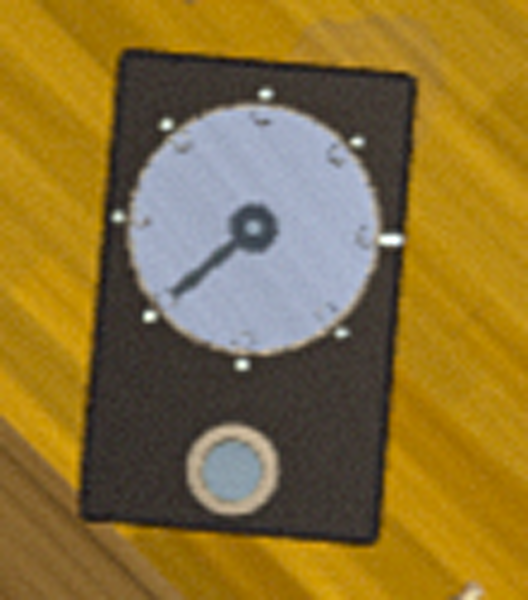

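View pics/scene0.png

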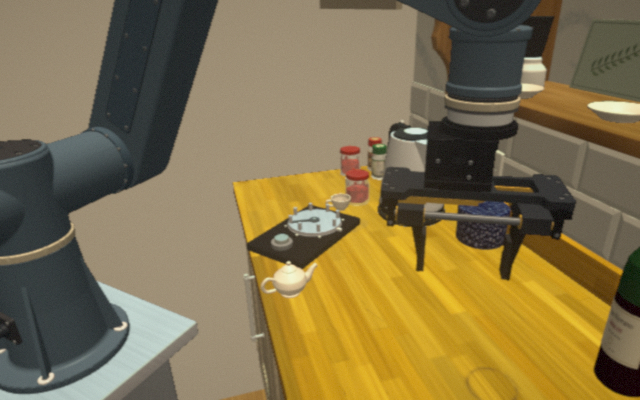

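The pointer is five clicks short (-3.93), the axis is at about (0.5335, -0.1825) and the timer's yaw is about -4.9°. I'll close the fingers, line the tool up with the timer, and push at the timer's -x side.

Units first: shifts go in shares of 300 mm and turns go in shares of 360 degrees. So 0.231 m is 0.77, -0.18 m is -0.6, 21.2 degrees is 0.0589.

Call:
play_rows(
  motion=[
    [[0.0967,-0.075,0,0,0,0.0074],[0.1933,-0.15,0,0,0,0.0147],[0.29,-0.225,0,0,0,0.0221],[0.3867,-0.3,0,0,0,0.0294],[0.4833,-0.375,0,0,0,0.0368],[0.58,-0.45,0,0,0,0.0442],[0.6767,-0.525,0,0,0,0.0515],[0.77,-0.6,0,0,0,0.0589]],
  ],
  fingers=0,
)

```text
time_s: 1.87
position: [0.3476, -0.3607, 0.2398]
tcp_rot: [[0.996, -0.088, 0.0], [-0.088, -0.996, -0.0], [0.0, 0.0, -1.0]]
force: [-0.8, -0.2, 0.4]
opening: 0.477
grasp_force: 0.0
```

Converted, -0.252 m is -0.84, 0.149 m is 0.4967.

Call:
play_rows(
  motion=[
    [[0.0633,-0.105,0,0,0,0],[0.1267,-0.21,0,0,0,0],[0.19,-0.315,0,0,0,0],[0.2533,-0.42,0,0,0,0],[0.3167,-0.525,0,0,0,0],[0.3767,-0.63,0.0667,0,0,0],[0.4367,-0.7367,0.1333,0,0,0],[0.4967,-0.84,0.2,0,0,0]],
  ],
)

```text
time_s: 2.53
position: [0.5179, -0.1222, 0.1795]
tcp_rot: [[0.996, -0.085, 0.002], [-0.085, -0.996, -0.001], [0.002, 0.001, -1.0]]
force: [0.9, -1.0, 0.5]
opening: 0.009
grasp_force: 0.0
```

Converted, 0.08 m is 0.2667, 0.06 m is 0.2.

Call:
play_rows(
  motion=[
    [[0,0,0.1,0,0,0],[0,0,0.2,0,0,0],[0,0,0.2667,0,0,0],[0,0,0.2667,0,0,0]],
  ],
)

```text
time_s: 2.87
position: [0.5142, -0.1221, 0.0959]
tcp_rot: [[0.996, -0.084, -0.008], [-0.084, -0.996, 0.004], [-0.008, -0.003, -1.0]]
force: [-0.9, 0.3, -0.6]
opening: 0.007
grasp_force: 0.0
```

```bash
python3 - <<'E'
from rig import bot, imaging, finder
import cv2,h,numpy as np
s=bot.read_state();p=s['position'];print(p,s['opening'],s['joint_positions'])
a=[]
for c,(u0,v0,w,hh) in (('scene',(220,140,160,130)),('wrist',None or (0,0,640,400))):
    d=imaging.capture(c);f=d['frame'][:,:,::-1].copy()
    a.append(cv2.resize(f[v0:v0+hh,u0:u0+w],(400,int(400*hh/w)),interpolation=cv2.INTER_CUBIC))
n=max(x.shape[0] for x in a)
a=[cv2.copyMakeBorder(x,0,n-x.shape[0],0,0,0) for x in a]
cv2.imwrite('pics/a2.png',np.hstack(a))
E
```

```text
[ 0.51422422 -0.12213242  0.09588991] 0.007232876969239695 [-2.54823962e+01  3.56322470e+01  1.02474996e+02 -4.25916133e-03
  4.23754637e+01  6.93555816e+01]
```

View pics/a2.png

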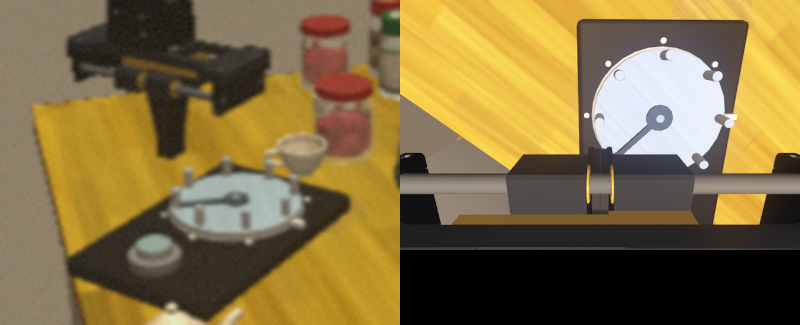

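The wrist view shows the closed fingertips above the gap at the wheel's -x side, with the pointer at the lower left. I'm lowering now.

Converted, 0.04 m is 0.1333, 0.03 m is 0.1.

Call:
play_rows(
  motion=[
    [[0,0,0.05,0,0,0],[0,0,0.1,0,0,0],[0,0,0.1333,0,0,0],[0,0,0.1333,0,0,0],[0,0,0.1333,0,0,0]],
  ],
)

```text
time_s: 3.38
position: [0.5171, -0.1241, 0.0603]
tcp_rot: [[0.996, -0.085, 0.001], [-0.085, -0.996, -0.0], [0.001, 0.0, -1.0]]
force: [-0.1, -0.3, -0.7]
opening: 0.002
grasp_force: 0.0
```

```bash
python3 - <<'E'
from rig import bot, imaging
import cv2
s=bot.read_state();print(s['time_s'],s['position'],s['force'])
a=imaging.capture('wrist')['frame'][:,:,::-1]
cv2.imwrite('pics/a3.png',a)
E
```

```text
3.3833 [ 0.51709035 -0.12414814  0.06032754] [-0.07072692 -0.28610709 -0.70216085]
```

View pics/a3.png

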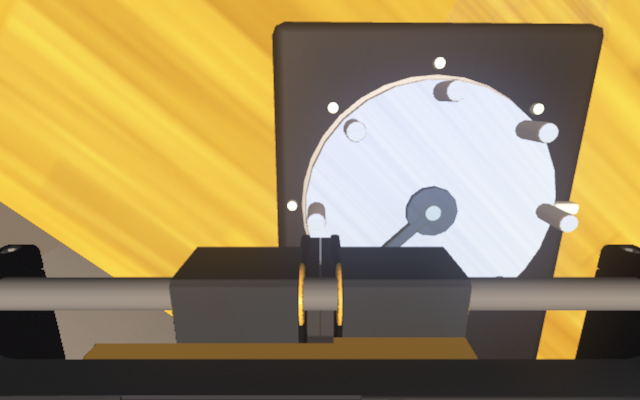

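The lug at pixel (316,215) is straight ahead of the fingertips. First push.

Call:
play_rows(
  motion=[
    [[0.0167,0,0.01,0,0,0],[0.0367,0,0.01,0,0,0],[0.0567,0,0.01,0,0,0],[0.0767,0,0.01,0,0,0],[0.0967,0,0.01,0,0,0],[0.1167,0,0.01,0,0,0],[0.13,0,0.01,0,0,0],[0.13,0,0.01,0,0,0]],
  ],
)

```text
time_s: 4.1
position: [0.5574, -0.129, 0.0567]
tcp_rot: [[0.996, -0.084, 0.002], [-0.084, -0.996, -0.003], [0.002, 0.003, -1.0]]
force: [-0.3, -1.6, -0.4]
opening: 0.003
grasp_force: 0.3
```

```bash
python3 - <<'E'
from rig import bot, imaging
import cv2
s=bot.read_state();print(s['time_s'],s['position'],s['force'])
a=imaging.capture('wrist')['frame'][:,:,::-1]
cv2.imwrite('pics/a4.png',a)
E
```

```text
4.1 [ 0.55735309 -0.12904561  0.05674317] [-0.34421744 -1.60026014 -0.39146165]
```

View pics/a4.png

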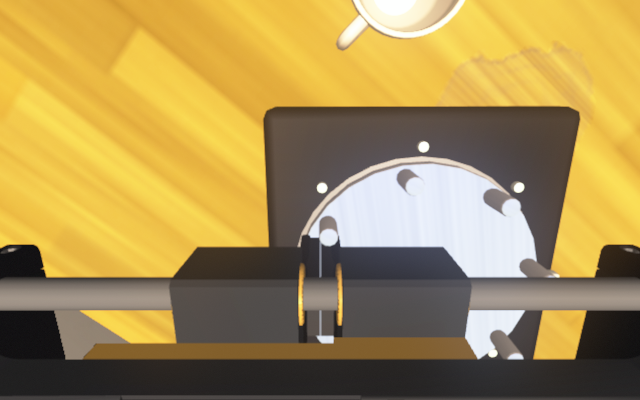

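The lug was pushed about 35°, which is past the falling point. I'll lift, go back, and check.

Converted, -0.039 m is -0.13, -0.02 m is -0.0667.

Call:
play_rows(
  motion=[
    [[0,0,-0.05,0,0,0],[0,0,-0.1,0,0,0],[-0.0667,0,-0.1,0,0,0],[-0.13,0,-0.1,0,0,0],[-0.13,0,-0.1,0,0,0],[-0.13,0,-0.1,0,0,0]],
  ],
)

```text
time_s: 4.65
position: [0.517, -0.1235, 0.0868]
tcp_rot: [[0.996, -0.086, 0.001], [-0.086, -0.996, 0.0], [0.001, -0.0, -1.0]]
force: [0.6, -0.4, -0.5]
opening: 0.002
grasp_force: 0.0
```

```bash
python3 - <<'E'
from rig import bot, imaging
import cv2,numpy as np
s=bot.read_state();print(s['time_s'],s['position'],s['force'])
a=imaging.capture('wrist')['frame'][:,:,::-1]
b=imaging.capture('top')['frame'][150:275,260:370,::-1]
b=cv2.resize(b,(352,400),interpolation=cv2.INTER_CUBIC)
cv2.imwrite('pics/a5.png',np.hstack([a[:,200:640],b]))
E
```

```text
4.65 [ 0.51702369 -0.12349262  0.08675826] [ 0.60416546 -0.42576866 -0.50854078]
```

View pics/a5.png

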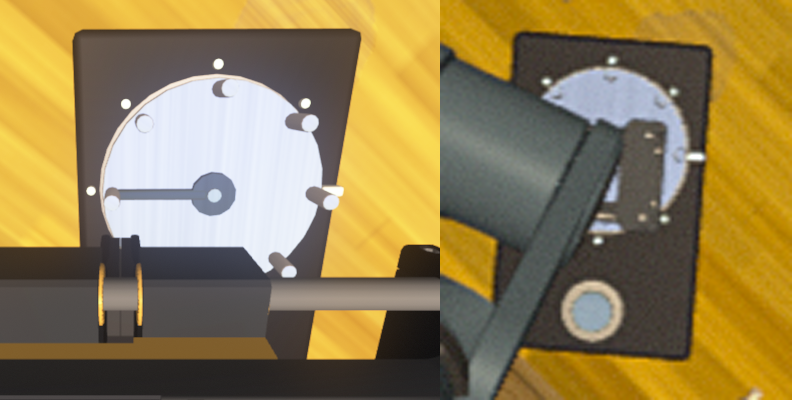

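One click is done: the pointer now points left, at the -x stud, and the timer hasn't moved. I'll repeat the stroke.

Converted, 0.03 m is 0.1, 0.015 m is 0.05.

Call:
play_rows(
  motion=[
    [[0,0,0.05,0,0,0],[0,0,0.1,0,0,0],[0,0,0.1,0,0,0]],
  ],
)

```text
time_s: 5.0
position: [0.5169, -0.1235, 0.0546]
tcp_rot: [[0.996, -0.085, -0.002], [-0.085, -0.996, 0.001], [-0.002, -0.001, -1.0]]
force: [0.4, 0.2, 0.1]
opening: 0.009
grasp_force: 0.0
```

Converted, 0.039 m is 0.13, 0.035 m is 0.1167.

Call:
play_rows(
  motion=[
    [[0.0167,0,0,0,0,0],[0.0367,0,0,0,0,0],[0.0567,0,0,0,0,0],[0.0767,0,0,0,0,0],[0.0967,0,0,0,0,0],[0.1167,0,0,0,0,0],[0.13,0,0,0,0,0],[0.13,0,0,0,0,0]],
  ],
)

```text
time_s: 5.67
position: [0.5575, -0.1291, 0.0572]
tcp_rot: [[0.996, -0.084, 0.003], [-0.084, -0.996, -0.004], [0.003, 0.003, -1.0]]
force: [-1.2, -5.3, 0.8]
opening: 0.003
grasp_force: 1.9
```

Converted, -0.039 m is -0.13, -0.03 m is -0.1.

Call:
play_rows(
  motion=[
    [[0,0,-0.05,0,0,0],[0,0,-0.1,0,0,0],[-0.0667,0,-0.1,0,0,0],[-0.13,0,-0.1,0,0,0],[-0.13,0,-0.1,0,0,0]],
  ],
)

```text
time_s: 6.08
position: [0.5136, -0.1225, 0.0869]
tcp_rot: [[0.996, -0.085, -0.004], [-0.085, -0.996, 0.002], [-0.004, -0.002, -1.0]]
force: [-0.9, 0.9, -0.5]
opening: 0.009
grasp_force: 0.0
```

Converted, 0.03 m is 0.1, 0.015 m is 0.05.

Call:
play_rows(
  motion=[
    [[0,0,0.05,0,0,0],[0,0,0.1,0,0,0],[0,0,0.1,0,0,0]],
  ],
)

```text
time_s: 6.33
position: [0.517, -0.1237, 0.0551]
tcp_rot: [[0.996, -0.086, -0.001], [-0.086, -0.996, 0.001], [-0.001, -0.001, -1.0]]
force: [-0.3, 0.8, -0.0]
opening: 0.005
grasp_force: 0.0
```

Converted, 0.039 m is 0.13, 0.005 m is 0.0167.

Call:
play_rows(
  motion=[
    [[0.0167,0,0,0,0,0],[0.0367,0,0,0,0,0],[0.0567,0,0,0,0,0],[0.0767,0,0,0,0,0],[0.0967,0,0,0,0,0],[0.1167,0,0,0,0,0],[0.13,0,0,0,0,0],[0.13,0,0,0,0,0]],
  ],
)

```text
time_s: 7.0
position: [0.5575, -0.129, 0.0572]
tcp_rot: [[0.996, -0.084, 0.003], [-0.084, -0.996, -0.003], [0.003, 0.003, -1.0]]
force: [-1.9, -4.9, 0.4]
opening: 0.005
grasp_force: 1.7
```

Converted, -0.039 m is -0.13, -0.03 m is -0.1.

Call:
play_rows(
  motion=[
    [[0,0,-0.05,0,0,0],[0,0,-0.1,0,0,0],[-0.0667,0,-0.1,0,0,0],[-0.13,0,-0.1,0,0,0],[-0.13,0,-0.1,0,0,0],[-0.13,0,-0.1,0,0,0]],
  ],
)

```text
time_s: 7.5
position: [0.5171, -0.1238, 0.087]
tcp_rot: [[0.996, -0.086, 0.001], [-0.086, -0.996, -0.0], [0.001, 0.0, -1.0]]
force: [0.9, 0.4, 1.1]
opening: 0.007
grasp_force: 0.0
```

```bash
python3 - <<'E'
from rig import bot, imaging
import cv2,numpy as np
s=bot.read_state();print(s['time_s'],s['position'],s['force'])
a=imaging.capture('wrist')['frame'][:,:,::-1]
b=imaging.capture('top')['frame'][150:275,260:370,::-1]
b=cv2.resize(b,(352,400),interpolation=cv2.INTER_CUBIC)
cv2.imwrite('pics/a6.png',np.hstack([a[:,200:640],b]))
E
```

```text
7.5 [ 0.51707222 -0.12380991  0.08700739] [0.88224006 0.38140098 1.13898369]
```

View pics/a6.png

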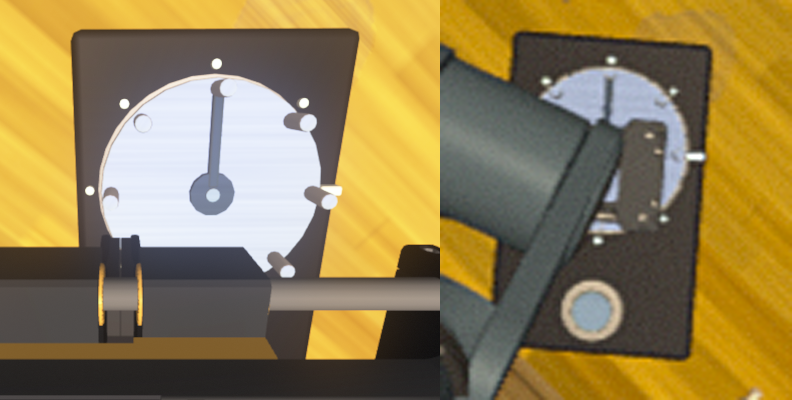

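Two clicks are left (the pointer is at the +y stud). I'll shift 3 mm inward to cut the side force.

Converted, 0.03 m is 0.1, 0.003 m is 0.01.

Call:
play_rows(
  motion=[
    [[0,0.01,0.05,0,0,0],[0,0.01,0.1,0,0,0],[0,0.01,0.1,0,0,0]],
  ],
)

```text
time_s: 7.85
position: [0.5167, -0.1267, 0.0547]
tcp_rot: [[0.996, -0.085, -0.002], [-0.085, -0.996, 0.001], [-0.002, -0.001, -1.0]]
force: [-0.9, 0.4, -0.7]
opening: 0.004
grasp_force: 0.0
```

Converted, 0.038 m is 0.1267, 0.034 m is 0.1133.

Call:
play_rows(
  motion=[
    [[0.0167,0,0,0,0,0],[0.0367,0,0,0,0,0],[0.0567,0,0,0,0,0],[0.0767,0,0,0,0,0],[0.0967,0,0,0,0,0],[0.1133,0,0,0,0,0],[0.1267,0,0,0,0,0],[0.1267,0,0,0,0,0]],
  ],
)

```text
time_s: 8.52
position: [0.5564, -0.1305, 0.0571]
tcp_rot: [[0.996, -0.085, 0.004], [-0.085, -0.996, -0.001], [0.004, 0.001, -1.0]]
force: [0.2, -1.1, -0.3]
opening: 0.008
grasp_force: 0.0
```

Call:
play_rows(
  motion=[
    [[0,0,-0.05,0,0,0],[0,0,-0.1,0,0,0],[-0.0667,0,-0.1,0,0,0],[-0.1267,0,-0.1,0,0,0],[-0.1267,0,-0.1,0,0,0],[-0.1267,0,-0.1,0,0,0]],
  ],
)

```text
time_s: 9.02
position: [0.5161, -0.1266, 0.0868]
tcp_rot: [[0.996, -0.086, 0.0], [-0.086, -0.996, 0.0], [0.0, -0.0, -1.0]]
force: [0.3, 0.5, 0.2]
opening: 0.007
grasp_force: 0.0
```

```bash
python3 - <<'E'
from rig import bot, imaging
import cv2,numpy as np
s=bot.read_state();print(s['time_s'],s['position'],s['force'])
a=imaging.capture('wrist')['frame'][:,:,::-1]
b=imaging.capture('top')['frame'][150:275,260:370,::-1]
b=cv2.resize(b,(352,400),interpolation=cv2.INTER_CUBIC)
cv2.imwrite('pics/a7.png',np.hstack([a[:,200:640],b]))
E
```

```text
9.0167 [ 0.51614663 -0.12662504  0.08680075] [0.27256384 0.46629653 0.24127864]
```

View pics/a7.png

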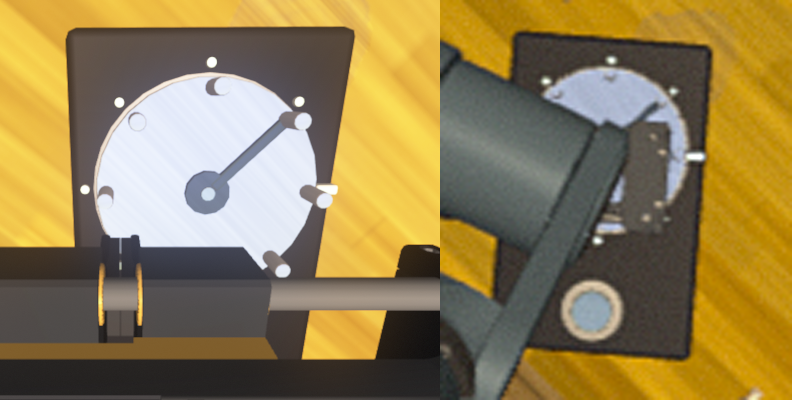

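One click to go.

Converted, 0.03 m is 0.1, 0.015 m is 0.05.

Call:
play_rows(
  motion=[
    [[0,0,0.05,0,0,0],[0,0,0.1,0,0,0],[0,0,0.1,0,0,0]],
  ],
)

```text
time_s: 9.37
position: [0.5165, -0.1266, 0.0546]
tcp_rot: [[0.996, -0.085, -0.002], [-0.085, -0.996, 0.001], [-0.002, -0.001, -1.0]]
force: [-0.5, -0.9, -0.4]
opening: 0.002
grasp_force: 0.0
```

Converted, 0.038 m is 0.1267, 0.034 m is 0.1133.

Call:
play_rows(
  motion=[
    [[0.0167,0,0,0,0,0],[0.0367,0,0,0,0,0],[0.0567,0,0,0,0,0],[0.0767,0,0,0,0,0],[0.0967,0,0,0,0,0],[0.1133,0,0,0,0,0],[0.1267,0,0,0,0,0],[0.1267,0,0,0,0,0]],
  ],
)

```text
time_s: 10.03
position: [0.5565, -0.1305, 0.0572]
tcp_rot: [[0.996, -0.085, 0.004], [-0.085, -0.996, -0.001], [0.004, 0.001, -1.0]]
force: [0.6, 0.5, 0.0]
opening: 0.006
grasp_force: 0.0
```

Converted, -0.038 m is -0.1267, -0.035 m is -0.1167.

Call:
play_rows(
  motion=[
    [[0,0,-0.05,0,0,0],[0,0,-0.1,0,0,0],[-0.0667,0,-0.1167,0,0,0],[-0.1267,0,-0.1167,0,0,0],[-0.1267,0,-0.1167,0,0,0],[-0.1267,0,-0.1167,0,0,0]],
  ],
)

```text
time_s: 10.53
position: [0.5161, -0.1266, 0.0918]
tcp_rot: [[0.996, -0.086, 0.0], [-0.086, -0.996, 0.0], [0.0, -0.0, -1.0]]
force: [1.2, -0.9, 1.1]
opening: 0.002
grasp_force: 0.0
```

```bash
python3 - <<'E'
from rig import bot, imaging
import cv2,numpy as np,h
s=bot.read_state();print(s['time_s'],s['position'],s['force'])
a=imaging.capture('wrist')['frame'][:,:,::-1]
d=imaging.capture('top');f=d['frame'][:,:,::-1]
b=cv2.resize(f[150:275,260:370],(352,400),interpolation=cv2.INTER_CUBIC)
cv2.imwrite('pics/a8.png',np.hstack([a[:,200:640],b]))
E
```

```text
10.5333 [ 0.51613939 -0.12660542  0.0918138 ] [ 1.2438006  -0.85306751  1.06271441]
```

View pics/a8.png

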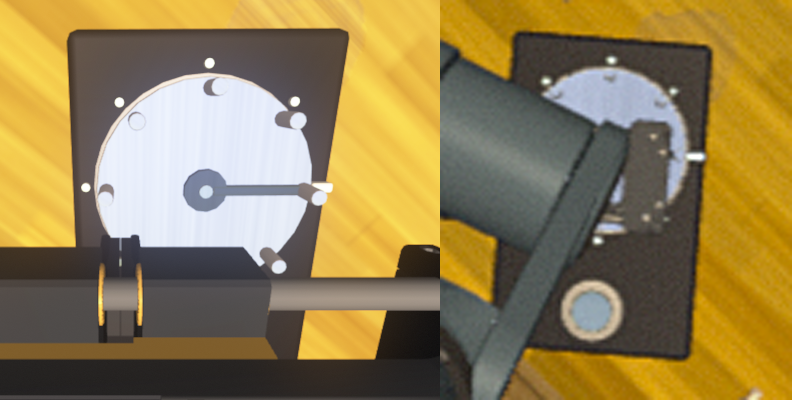

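The pointer is at the bar mark. Next I'll move over the button.

Converted, -0.103 m is -0.3433, 0.054 m is 0.18.

Call:
play_rows(
  motion=[
    [[-0.07,0.0367,0,0,0,0],[-0.14,0.0733,0,0,0,0],[-0.21,0.11,0,0,0,0],[-0.28,0.1467,0,0,0,0],[-0.3433,0.18,0,0,0,0],[-0.3433,0.18,0.05,0,0,0],[-0.3433,0.18,0.0833,0,0,0],[-0.3433,0.18,0.0833,0,0,0]],
  ],
)

```text
time_s: 11.3
position: [0.4095, -0.1724, 0.0652]
tcp_rot: [[0.996, -0.086, -0.001], [-0.086, -0.996, 0.001], [-0.001, -0.001, -1.0]]
force: [0.5, -0.2, 0.3]
opening: 0.003
grasp_force: 0.0
```

Converted, 0.009 m is 0.03, 0.003 m is 0.01.

Call:
play_rows(
  motion=[
    [[0,0,0.0033,0,0,0],[0,0,0.01,0,0,0],[0,0,0.0167,0,0,0],[0,0,0.0233,0,0,0],[0,0,0.03,0,0,0],[0,0,0.03,0,0,0]],
  ],
)

```text
time_s: 11.8
position: [0.4102, -0.1723, 0.0578]
tcp_rot: [[0.996, -0.085, 0.002], [-0.085, -0.996, -0.001], [0.002, 0.001, -1.0]]
force: [2.2, -0.4, 4.4]
opening: 0.004
grasp_force: 2.3
```

Converted, 0.003 m is 0.01, 0.002 m is 0.0067.

Call:
play_rows(
  motion=[
    [[0,0,0.0033,0,0,0],[0,0,0.0067,0,0,0],[0,0,0.01,0,0,0],[0,0,0.01,0,0,0]],
  ],
)

```text
time_s: 12.13
position: [0.4103, -0.1723, 0.057]
tcp_rot: [[0.996, -0.085, 0.004], [-0.085, -0.996, -0.002], [0.004, 0.002, -1.0]]
force: [-0.3, 1.9, 27.1]
opening: 0.009
grasp_force: 13.5
```

27 N with only 0.8 mm more travel means the button is at its stop. Lifting off straight up.

Converted, -0.1 m is -0.3333, -0.09 m is -0.3.

Call:
play_rows(
  motion=[
    [[0,0,-0.01,0,0,0],[0,0,-0.0333,0,0,0],[0,0,-0.1,0,0,0],[0,0,-0.2,0,0,0],[0,0,-0.3,0,0,0],[0,0,-0.3333,0,0,0],[0,0,-0.3333,0,0,0],[0,0,-0.3333,0,0,0]],
  ],
)

```text
time_s: 12.8
position: [0.4087, -0.1714, 0.1547]
tcp_rot: [[0.996, -0.085, -0.0], [-0.085, -0.996, 0.0], [-0.0, -0.0, -1.0]]
force: [-1.0, -0.2, -0.8]
opening: 0.007
grasp_force: 0.0
```

```bash
python3 - <<'E'
from rig import bot, imaging
import cv2
s=bot.read_state();print(s['time_s'],s['position'],s['force'])
cv2.imwrite('pics/a9.png',imaging.capture('wrist')['frame'][:,:,::-1])
E
```

```text
12.8 [ 0.40870086 -0.17143112  0.15468693] [-0.9895664  -0.19522109 -0.8112645 ]
```

View pics/a9.png

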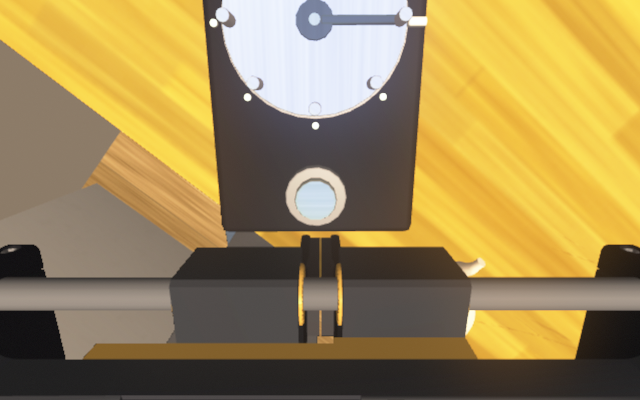

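The wheel is set and the button is out. To be sure it really travelled its 6 mm and I didn't just hit the collar, I'll press again in small steps and read the force profile.

Converted, 0.09 m is 0.3, 0.085 m is 0.2833.

Call:
play_rows(
  motion=[
    [[0,0,0.1,0,0,0],[0,0,0.2,0,0,0],[0,0,0.2833,0,0,0],[0,0,0.3,0,0,0],[0,0,0.3,0,0,0],[0,0,0.3,0,0,0],[0,0,0.3,0,0,0]],
  ],
)

```text
time_s: 13.43
position: [0.4094, -0.1719, 0.0651]
tcp_rot: [[0.996, -0.085, 0.001], [-0.085, -0.996, -0.0], [0.001, 0.0, -1.0]]
force: [-0.5, -0.2, -0.3]
opening: 0.004
grasp_force: 0.0
```

Converted, 0.002 m is 0.0067.

Call:
play_rows(
  motion=[
    [[0,0,0.0067,0,0,0],[0,0,0.0067,0,0,0],[0,0,0.0067,0,0,0]],
  ],
)

```text
time_s: 13.68
position: [0.4101, -0.1724, 0.0634]
tcp_rot: [[0.996, -0.085, 0.002], [-0.085, -0.996, -0.002], [0.003, 0.002, -1.0]]
force: [0.5, -0.5, 1.5]
opening: 0.005
grasp_force: 0.7
```

Converted, 0.002 m is 0.0067.

Call:
play_rows(
  motion=[
    [[0,0,0.0067,0,0,0],[0,0,0.0067,0,0,0],[0,0,0.0067,0,0,0]],
  ],
)

```text
time_s: 13.93
position: [0.41, -0.1723, 0.0609]
tcp_rot: [[0.996, -0.085, 0.002], [-0.085, -0.996, -0.001], [0.002, 0.001, -1.0]]
force: [1.7, -0.5, 2.5]
opening: 0.007
grasp_force: 1.4
```

Converted, 0.002 m is 0.0067.

Call:
play_rows(
  motion=[
    [[0,0,0.0067,0,0,0],[0,0,0.0067,0,0,0],[0,0,0.0067,0,0,0]],
  ],
)

```text
time_s: 14.18
position: [0.41, -0.1724, 0.0587]
tcp_rot: [[0.996, -0.085, 0.002], [-0.085, -0.996, -0.001], [0.002, 0.001, -1.0]]
force: [2.9, -0.4, 5.4]
opening: 0.01
grasp_force: 2.0
```

Converted, 0.002 m is 0.0067.

Call:
play_rows(
  motion=[
    [[0,0,0.0067,0,0,0],[0,0,0.0067,0,0,0],[0,0,0.0067,0,0,0]],
  ],
)

```text
time_s: 14.43
position: [0.41, -0.1723, 0.0573]
tcp_rot: [[0.996, -0.085, 0.002], [-0.085, -0.996, -0.002], [0.002, 0.001, -1.0]]
force: [1.7, -0.7, 12.5]
opening: 0.005
grasp_force: 5.8
```

The force rises like a spring from about z 0.0635 to a hard stop at 0.0573, which is 6 mm and about 5 N, so the button goes fully in. Now I'll retract and hand in.

Converted, -0.1 m is -0.3333, -0.09 m is -0.3.

Call:
play_rows(
  motion=[
    [[0,0,-0.01,0,0,0],[0,0,-0.0333,0,0,0],[0,0,-0.1,0,0,0],[0,0,-0.2,0,0,0],[0,0,-0.3,0,0,0],[0,0,-0.3333,0,0,0],[0,0,-0.3333,0,0,0],[0,0,-0.3333,0,0,0]],
  ],
)

```text
time_s: 15.1
position: [0.4081, -0.171, 0.1565]
tcp_rot: [[0.996, -0.085, -0.002], [-0.085, -0.996, 0.001], [-0.002, -0.001, -1.0]]
force: [-0.4, 0.2, -0.4]
opening: 0.004
grasp_force: 0.0
```

```bash
python3 -c "
from rig import bot
print(bot.read_state()['position']);print(bot.hand_in())"
```

```text
[ 0.40813755 -0.17101051  0.15649629]
the job is handed in; nothing more can be done
None
```

The job is handed in at about 15 s, but no verdict came back: the wheel was clicked five times to the long bar mark, and the start button was pressed fully in (twice, the second time to confirm its full 6 mm travel) and released, with no sign in the pictures that the timer moved.

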